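# Stir the walnuts in the bowl

### The job

Lift the wooden stirring stick out of its stand and stir the bowl of walnuts with it: put its lower end down close to the bottom at the bowl's front (the side toward the worktop's front edge) and go once right round counter-clockwise as seen from above (front, right, far side, left and back to the front), about half-way between the middle and the wall, so that the walnuts are pushed about. Then let go of the stick and leave it in the bowl; spill no walnuts and leave the bowl where it stands.

Things in the scene. Friction and masses are not known exactly. Their poses are not given: they have to be found in the camera images.
- stick_grip (a point): The stirring stick: a straight, round, pale wooden stick 200 mm long, standing upright in a dark turned wooden stand (76 mm wide at the foot, 60 mm above, 75 mm high; the well is 24 mm wide and its floor 10 mm above the worktop). The stick is 18 mm thick, with a handle 24 mm thick over its top 57 mm. This point is on its axis at the middle of the handle: 168 mm above its lower end, 32 mm below its top. z points along the stick to its top. 60 g; the stand is fixed.
- stick_tip (a point): The lower end of the stirring stick, on its axis.
- nut_bowl_in (a point): The white bowl that holds the six walnuts (an identical empty bowl stands near; which is left and which right varies). Round, loose, 0.9 kg, 85 mm high, 180 mm wide outside at the rim, wall 6 mm. This point is the centre of its flat inner floor, 6 mm above the worktop; the inner floor is about 140 mm across, the mouth 168 mm. Axes as the world: -x is its front, toward the worktop's front edge and the robot, +y its left.
- walnut_1_c (a point): Centre of a brown walnut, round, 30 mm wide and 31 mm high, 14 g, loose on the floor of the bowl. One lies in the middle and five about 41 mm from it; the front of the bowl starts clear.
- walnut_2_c (a point): Centre of another such walnut.
- walnut_3_c (a point): Centre of another such walnut.
- walnut_4_c (a point): Centre of another such walnut.
- walnut_5_c (a point): Centre of another such walnut.
- walnut_6_c (a point): Centre of another such walnut.

How it is judged:
On the way, in this order (a step that is already met when the one before it is completed fails the run):
1. the stick's lower end is down in the bowl, at its front: at least 22 mm from the middle that way, within 22 mm to either side, no more than 22 mm above the inner floor (x of stick_tip in the frame of nut_bowl_in below -0.022 m and y of stick_tip in the frame of nut_bowl_in between -0.022 and 0.022 m and horizontal distance between stick_tip and nut_bowl_in below 0.08 m and z of stick_tip in the frame of nut_bowl_in below 0.022 m and height (world z) of stick_grip above 0.1 m), for 0.05 s.
2. the stick's lower end is down in the bowl, at its right side: at least 22 mm from the middle that way, within 22 mm to either side, no more than 22 mm above the inner floor (y of stick_tip in the frame of nut_bowl_in below -0.022 m and x of stick_tip in the frame of nut_bowl_in between -0.022 and 0.022 m and horizontal distance between stick_tip and nut_bowl_in below 0.08 m and z of stick_tip in the frame of nut_bowl_in below 0.022 m and height (world z) of stick_grip above 0.1 m), for 0.05 s.
3. the stick's lower end is down in the bowl, at its far side: at least 22 mm from the middle that way, within 22 mm to either side, no more than 22 mm above the inner floor (x of stick_tip in the frame of nut_bowl_in above 0.022 m and y of stick_tip in the frame of nut_bowl_in between -0.022 and 0.022 m and horizontal distance between stick_tip and nut_bowl_in below 0.08 m and z of stick_tip in the frame of nut_bowl_in below 0.022 m and height (world z) of stick_grip above 0.1 m), for 0.05 s.
4. the stick's lower end is down in the bowl, at its left side: at least 22 mm from the middle that way, within 22 mm to either side, no more than 22 mm above the inner floor (y of stick_tip in the frame of nut_bowl_in above 0.022 m and x of stick_tip in the frame of nut_bowl_in between -0.022 and 0.022 m and horizontal distance between stick_tip and nut_bowl_in below 0.08 m and z of stick_tip in the frame of nut_bowl_in below 0.022 m and height (world z) of stick_grip above 0.1 m), for 0.05 s.
5. the stick's lower end is down in the bowl, at its front, once round: at least 22 mm from the middle that way, within 22 mm to either side, no more than 22 mm above the inner floor (all of step 1), for 0.05 s.
At the end, for the whole second after the job is handed in: The stick is let go, its lower end in the bowl (within 85 mm of its axis, 60 mm of its floor); all walnuts are in the bowl, with at least one of walnuts 1-2 and one of 3-5 over 12 mm from their start; the bowl is upright within 0.1 rad and within 50 mm of its start (horizontal distance between each of stick_tip, walnut_1_c, walnut_2_c, walnut_3_c, walnut_4_c, walnut_5_c, walnut_6_c and nut_bowl_in below 0.085 m and z of stick_tip in the frame of nut_bowl_in below 0.06 m and z of each of walnut_1_c, walnut_2_c, walnut_3_c, walnut_4_c, walnut_5_c, walnut_6_c in the frame of nut_bowl_in below 0.075 m and distance of any of walnut_1_c, walnut_2_c from where it was at the start of the episode above 0.012 m and distance of any of walnut_3_c, walnut_4_c, walnut_5_c from where it was at the start of the episode above 0.012 m and angle between nut_bowl_in's own z axis and vertical below 0.1 rad and distance of nut_bowl_in from where it was at the start of the episode below 0.05 m); the robot touches nothing.
It fails at once if a walnut leaves the bowl (horizontal distance between any of walnut_1_c, walnut_2_c, walnut_3_c, walnut_4_c, walnut_5_c, walnut_6_c and nut_bowl_in above 0.1 m).
It fails at once if the bowl is pushed more than 50 mm (distance of nut_bowl_in from where it was at the start of the episode above 0.05 m).
It also fails if it takes over 51 s, if anything falls off the work surface, if the arm or the gripper's body presses on something with over 40 N, if the wrist force passes 120 N, or if a joint passes its speed limit or range.

### The arm

A 7-joint arm with a two-finger parallel gripper is mounted at the origin on a cart in front of the work surface, level with it; the furniture and walls round the work are solid. World frame = base frame: x ahead of the robot, y to its left, z up, the work surface at z = 0. Lengths are in m, angles in rad, forces in N, time in s.
With the tool pointing down it reaches from about 0.425 to 0.875 m from the base axis. Payload 9.9 kg.
Tool frame: the origin (TCP) lies at the very end of the fingers, on their centre line; the grasp point (between the pads) lies 19 mm behind it; z points along the fingers, x is the direction in which the jaws open and shut, and the axes are right-handed (so a half turn about z gives the same grasp; the last joint's range is limited). The gripper opens to 85 mm and grips with 20 to 120 N. Pads are 22 mm wide; open, the fingers measure 114 mm over their backs; the gripper's body (76 mm by 85 mm) begins 54 mm behind the grasp point. The pads swing forward as they close: fully open they stand 13 mm farther back than shut.
Start: joints at [1.12, 0.576, 0.025, 1.437, -0.015, 1.129, -0.057], TCP at [0.242, -0.63, 0.231] pointing down, gripper open.
Joint ranges: [-2.76, 2.76], [-0.34, 2.15], [-1.52, 1.57], [0.19, 2.46], [-1.09, 4.23], [0.17, 1.99], [-2.82, 2.82]. Speed limits (rad/s): [2.22, 2.22, 3.01, 3.01, 3.14, 3.14, 3.14].

### API

Orientations are given as a 3x3 rotation matrix whose columns are the frame's x, y, z axes.
In Python, from rig import manip, vision gives the robot as it stands.
- The arm moves only by the shell command python3 -m jog 'ROWS' [FORCE]. ROWS is JSON, a list of rows, each an object with "turn": the turn, a rotation vector about the world's x, y, z in units of 6 degrees (1.0 is 6 degrees), a list of three; "linear": the shift along the world's x, y, z in units of 40 mm (1.0 is 40 mm), a list of three; "claw": the opening, from 0 (shut) to 1 (fully open). A call has 1 to 10 rows; each row is the pose to reach, as a shift and turn from the pose commanded when the call began; what a row does not reach only later rows make up. A row lasts 1/10 s, in which the tool goes at most 50 mm and 8.59 degrees, less where a joint would pass 70% of its speed; a pose out of reach is approached as far as the arm can. A call with a gripper value outside its range is refused whole. The fingers move at their own pace and stop on an object; FORCE is the grip in N (left out, the last holds). Time passes only in rows, so rows that repeat a pose let the fingers close. It gives the time, the measured TCP pose, the force and the opening at its end, in the units of the state.
- manip.observe(): the state, without advancing time (a new reading comes with each control period).
- vision.snapshot(name): name is "side" or "top" or "wrist"; returns a dict with "frame" (480x640x3 uint8, red, green, blue), "fovy" (degrees; the focal length in pixels is half the picture's height over the tangent of half this angle, whatever the lens; pixels are square), "cx", "cy" (the principal point, pixels), "k1" (the pictures are not rectified: a ray, as slopes to the right and down, at radius r is drawn at 1 + k1 r^2 times it, then the intrinsics apply), "cam_to_world" (4x4, takes a point from camera to world coordinates); the wrist camera has in their place "hand_eye" (4x4, takes a point from camera to tool coordinates, whose origin is the TCP and whose axes are the tool frame's). Camera axes: x right, y down, z forward; pixel columns grow to the right and rows downward; lengths in m; the calibration is good to about 2 mm. A picture is of the moment at which its call begins: read the wrist's pose just before it. There is no depth.
- manip.hand_in(): hands the job in, once; it reports no verdict.
The state is a dict: "clock": time; "joint_pos": joint angles; "dq": joint speeds; "tau": joint torques, N m; "eef_pos": TCP position; "ee_rot": TCP orientation; "contact_force": force on the tool from outside, world axes, zero at the start; "wrist_torque": the same for the moment, N m; "gripper_width": finger opening in m.
Only numpy, scipy, OpenCV 4.12 (cv2) and the standard library are available. Lean on these libraries where they do the work, as an engineer would, in place of code of your own. Each camera call takes 0.05 s, during which the arm holds its last target.

## Working session

There is one attempt and no reset: what is moved stays moved. The work goes in short steps, Python scripts to look and compute and a shell command to move; the robot and the scene stay as the last step left them, time stands still between calls to the robot, and variables do not carry over. Pictures are saved under pics/ and viewed, and the job is handed in when it is done.

```bash
mkdir -p pics; python3 - <<'E'
from rig import manip, vision
import cv2
s=manip.observe(); print(s['clock'],s['eef_pos'],s['ee_rot'],s['gripper_width'])
for n in ['side','top','wrist']:
    d=vision.snapshot(n); cv2.imwrite(f'pics/{n}0.png',d['frame'][:,:,::-1]); print(n,{k:v for k,v in d.items() if k!='frame'})
E
```

```text
0.0 [ 0.24194646 -0.62966383  0.23045054] [[ 3.58684278e-01 -9.33458712e-01 -6.50012346e-04]
 [-9.33457486e-01 -3.58684861e-01  1.51377530e-03]
 [-1.64619633e-03  6.37914919e-05 -9.99998643e-01]] 0.08565605264751669
side {'fovy': 56.73969543352268, 'cx': 318.1359888985177, 'cy': 241.636518430883, 'k1': 0.02764509352164705, 'cam_to_world': array([[-0.96633125, -0.11757131,  0.22886875,  0.32024181],
       [-0.25646765,  0.36858362, -0.89351579,  0.79865233],
       [ 0.02069455, -0.92212966, -0.3863271 ,  0.48228361],
       [ 0.        ,  0.        ,  0.        ,  1.        ]])}
top {'fovy': 42.86382669092796, 'cx': 327.36101108711546, 'cy': 228.35683953323593, 'k1': -0.014209678558158714, 'cam_to_world': array([[ 0.00494279, -0.98058496,  0.19603242,  0.26609736],
       [-0.99985155, -0.00808202, -0.01521716, -0.02371856],
       [ 0.01650606, -0.1959281 , -0.98047934,  1.44428172],
       [ 0.        ,  0.        ,  0.        ,  1.        ]])}
wrist {'fovy': 60.53739531234985, 'cx': 315.31314488081074, 'cy': 243.10246087158706, 'k1': -0.020978942910704446, 'hand_eye': array([[ 9.99999926e-01, -7.75226315e-05, -3.75671211e-04,
        -7.37327986e-04],
       [ 1.87295868e-04,  9.53361834e-01,  3.01829718e-01,
        -7.82994918e-02],
       [ 3.34751960e-04, -3.01829767e-01,  9.53361778e-01,
        -1.42176307e-01],
       [ 0.00000000e+00,  0.00000000e+00,  0.00000000e+00,
         1.00000000e+00]])}
```

View pics/side0.png

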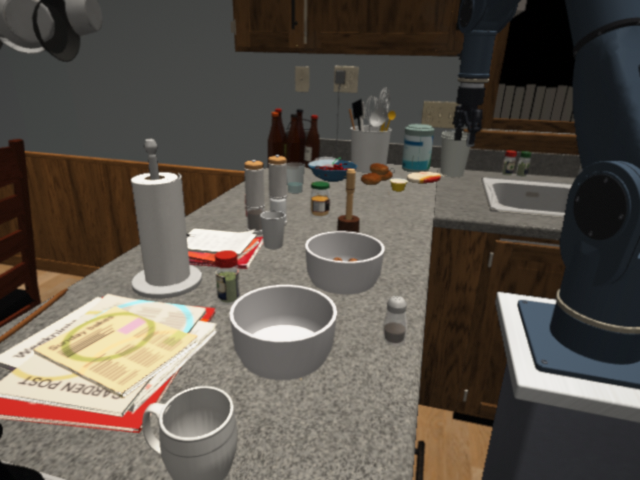

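View pics/top0.png

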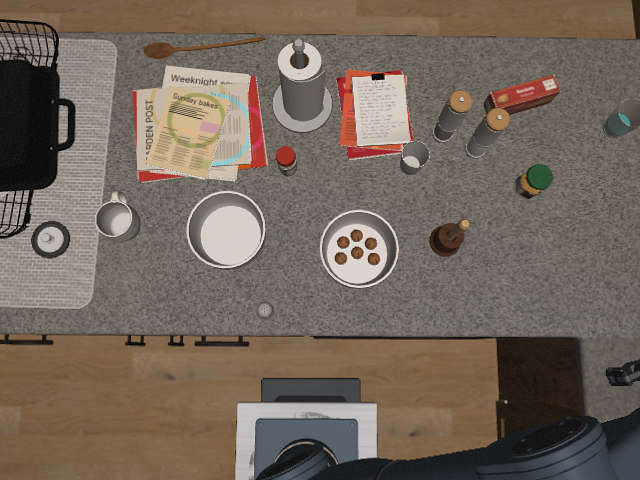

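The top view shows the walnut bowl (rim centre about 359,248), the stand (about 447,240) and the stick top (464,223). The empty bowl is at (227,230). Next I'll measure them by colour masks.

```bash
cat > h.py <<'E'
import numpy as np, cv2
from rig import manip, vision
def ray(d,u,v,pose=None):
    h,w=d['frame'].shape[:2]; f=h/2/np.tan(np.radians(d['fovy'])/2)
    p=np.array([(u-d['cx'])/f,(v-d['cy'])/f]); q=p.copy()
    for _ in range(10): q=p/(1+d['k1']*(q@q))
    T=d['cam_to_world'] if pose is None else pose@d['hand_eye']
    return T[:3,3], T[:3,:3]@np.r_[q,1]
def onz(d,u,v,z,pose=None):
    o,r=ray(d,u,v,pose); return o+r*(z-o[2])/r[2]
def proj(d,P,pose=None):
    h,w=d['frame'].shape[:2]; f=h/2/np.tan(np.radians(d['fovy'])/2)
    T=d['cam_to_world'] if pose is None else pose@d['hand_eye']
    c=np.linalg.inv(T)@np.r_[P,1]; q=c[:2]/c[2]; q=q*(1+d['k1']*(q@q)); return q*f+[d['cx'],d['cy']]
def pose(s):
    T=np.eye(4);T[:3,:3]=s['ee_rot'];T[:3,3]=s['eef_pos'];return T
E
python3 - <<'E'
from h import *
d=vision.snapshot('top'); im=d['frame']; np.save('top.npy',im)
e=vision.snapshot('side'); im2=e['frame']
cv2.imwrite('pics/topz.png',cv2.resize(im[180:300,310:490],None,fx=4,fy=4,interpolation=cv2.INTER_CUBIC)[:,:,::-1])
cv2.imwrite('pics/sidez.png',cv2.resize(im2[160:300,290:400],None,fx=4,fy=4,interpolation=cv2.INTER_CUBIC)[:,:,::-1])
hsv=cv2.cvtColor(im,cv2.COLOR_RGB2HSV)
# white floor of bowl
roi=np.zeros(im.shape[:2],np.uint8); cv2.circle(roi,(359,248),46,255,-1)
fl=cv2.inRange(hsv,(0,0,205),(179,40,255))&roi
c=max(cv2.findContours(fl,0,2)[0],key=cv2.contourArea); el=cv2.fitEllipse(c); print('floor/rim ell',el)
for z in (.006,.085): print(z,onz(d,*el[0],z))
br=cv2.inRange(hsv,(0,90,20),(25,255,200))&roi
n,l,st,ce=cv2.connectedComponentsWithStats(br)
for i in range(1,n):
    if st[i,4]>20: print('nut',ce[i],st[i,4],onz(d,*ce[i],.0215))
E
```

```text
floor/rim ell ((358.8907165527344, 248.40182495117188), (76.39893341064453, 77.52884674072266), 109.925048828125)
0.006 [ 0.50551203 -0.12151434  0.006     ]
0.085 [ 0.49236178 -0.11614274  0.085     ]
nut [356.13 235.03] 100 [ 0.53499457 -0.11407523  0.0215    ]
nut [342.82857143 241.95238095] 105 [ 0.51808899 -0.08253064  0.0215    ]
nut [370.39423077 243.02884615] 104 [ 0.51601499 -0.14776174  0.0215    ]
nut [356.62857143 252.2       ] 105 [ 0.49382017 -0.11507639  0.0215    ]
nut [340.41904762 257.95238095] 105 [ 0.47984305 -0.07686163  0.0215    ]
nut [373.19607843 258.34313725] 102 [ 0.47948155 -0.1540438   0.0215    ]
```

```bash
ls pics
```

```text
side0.png
sidez.png
top0.png
topz.png
wrist0.png
```

View pics/topz.png

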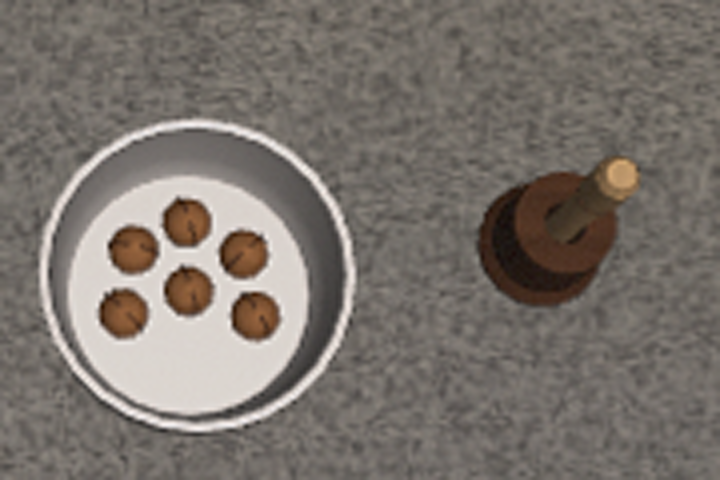

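View pics/sidez.png

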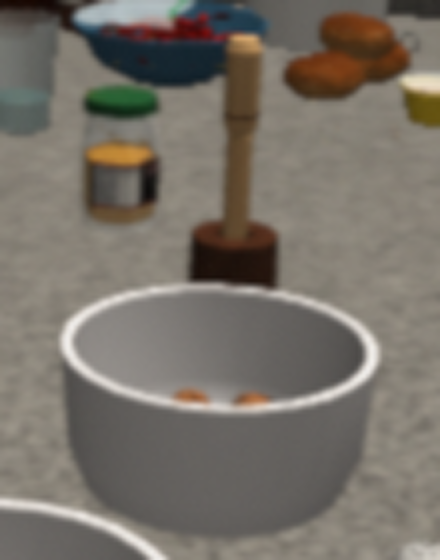

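```bash
python3 - <<'E'
from h import *
d=vision.snapshot('top'); e=vision.snapshot('side')
px=lambda x,y,ox,oy:((x+.5)/4-.5+ox,(y+.5)/4-.5+oy)
print('top disc',onz(d,*px(619,178,310,180),.21))
print('stand top centre',onz(d,*px(566,222,310,180),.075))
print('foot', onz(d,*px(541,247,310,180),.01))
# two-view
def tri(a,b):
    (o1,r1),(o2,r2)=ray(d,*a),ray(e,*b)
    A=np.c_[r1,-r2]; t=np.linalg.lstsq(A,o2-o1,rcond=None)[0]; p,q=o1+r1*t[0],o2+r2*t[1]; return (p+q)/2,np.linalg.norm(p-q)
print(tri(px(619,178,310,180),px(244,40,290,160)))
print('exit',tri(px(569,226,310,180),px(237,238,290,160)))
T=onz(d,*px(619,178,310,180),.21)
for z in (.21,.16,.153,.12,.08): print(z,proj(e,np.r_[T[:2],z]),(proj(e,np.r_[T[:2],z])-[290,160])*4+1.5,(proj(d,np.r_[T[:2],z])-[310,180])*4+1.5)
E
```

```text
top disc [ 0.52415073 -0.32663274  0.21      ]
stand top centre [ 0.52640641 -0.32827869  0.075     ]
foot [ 0.5234304 -0.327191   0.01     ]
(array([ 0.52491192, -0.32669901,  0.20948054]), np.float64(0.0012903540287454258))
exit (array([ 0.52450389, -0.33070586,  0.07157872]), np.float64(0.0004605632116421404))
0.21 [351.1600295  169.51066189] [246.14011798  39.54264755] [619. 178.]
0.16 [350.21596538 188.14294266] [242.36386151 114.07177066] [597.05439136 196.84585501]
0.153 [350.08655529 190.70139532] [241.84622117 124.30558129] [594.11161357 199.37283609]
0.12 [349.48527244 202.60279519] [239.44108975 171.91118077] [580.63945128 210.94104718]
0.08 [348.77527584 216.68577857] [236.60110336 228.24311428] [565.14670599 224.24343863]
```

```bash
python3 -m jog '[{"turn":[0,0,0],"linear":[0.4,0.4,1],"claw":1},{"turn":[0,0,0],"linear":[1.2,1.3,1.5],"claw":1},{"turn":[0,0,0],"linear":[2,2.1,1.75],"claw":1},{"turn":[0,0,0],"linear":[2.8,2.9,1.75],"claw":1},{"turn":[0,0,0],"linear":[3.6,3.8,1.75],"claw":1},{"turn":[0,0,0],"linear":[4.4,4.7,1.75],"claw":1},{"turn":[0,0,0],"linear":[5.2,5.6,1.75],"claw":1},{"turn":[0,0,0],"linear":[6,6.4,1.75],"claw":1},{"turn":[0,0,0],"linear":[6.6,7.1,1.75],"claw":1},{"turn":[0,0,0],"linear":[7.05,7.55,1.75],"claw":1}]' 80
python3 -m jog '[{"turn":[0,0,0],"linear":[0,0,0],"claw":1},{"turn":[0,0,0],"linear":[0,0,0],"claw":1},{"turn":[0,0,0],"linear":[0,0,0],"claw":1}]'
python3 - <<'E'
from h import *
s=manip.observe(); w=vision.snapshot('wrist'); d=vision.snapshot('top')
cv2.imwrite('pics/w1.png',w['frame'][:,:,::-1]); print(s['clock'],s['eef_pos'],s['ee_rot'],s['contact_force'])
P=pose(s)
for z in (.21,.153,.075): print(z,proj(w,[.5245,-.327,z],P))
E
```

```text
clock: 1.35
eef_pos: [0.5261, -0.3249, 0.3013]
ee_rot: [[0.362, -0.932, 0.001], [-0.932, -0.362, 0.001], [-0.001, -0.001, -1.0]]
contact_force: [0.5, -0.7, -0.7]
gripper_width: 0.0856
clock: 1.65
eef_pos: [0.5232, -0.3293, 0.3013]
ee_rot: [[0.357, -0.934, -0.001], [-0.934, -0.357, -0.001], [0.0, 0.001, -1.0]]
contact_force: [-0.2, 0.4, 0.2]
gripper_width: 0.0853
1.65 [ 0.52317736 -0.32929333  0.30130448] [[ 3.57052106e-01 -9.34084324e-01 -5.18448905e-04]
 [-9.34084353e-01 -3.57051731e-01 -6.95614256e-04]
 [ 4.64649294e-04  7.32645545e-04 -9.99999624e-01]] [-0.16280846  0.35477087  0.15156642]
0.21 [313.83978631 246.70769379]
0.153 [314.09656972 222.41140088]
0.075 [314.32724736 200.60213355]
```

View pics/w1.png

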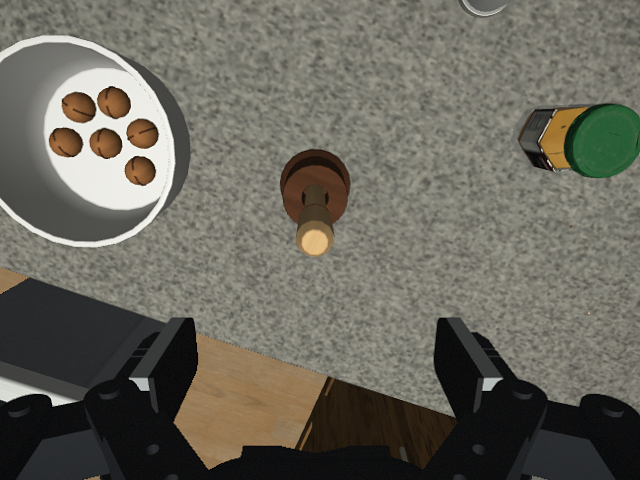

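```bash
python3 -m jog '[{"turn":[0,0,0],"linear":[0.04,0.03,-0.8],"claw":1},{"turn":[0,0,0],"linear":[0.04,0.03,-1.6],"claw":1},{"turn":[0,0,0],"linear":[0.04,0.03,-2.4],"claw":1},{"turn":[0,0,0],"linear":[0.04,0.03,-3.1],"claw":1},{"turn":[0,0,0],"linear":[0.04,0.03,-3.5],"claw":1},{"turn":[0,0,0],"linear":[0.04,0.03,-3.5],"claw":1},{"turn":[0,0,0],"linear":[0.04,0.03,-3.5],"claw":0.5},{"turn":[0,0,0],"linear":[0.04,0.03,-3.5],"claw":0},{"turn":[0,0,0],"linear":[0.04,0.03,-3.5],"claw":0},{"turn":[0,0,0],"linear":[0.04,0.03,-3.5],"claw":0}]' 80
python3 -m jog '[{"turn":[0,0,0],"linear":[0,0,0],"claw":0},{"turn":[0,0,0],"linear":[0,0,0],"claw":0},{"turn":[0,0,0],"linear":[0,0,0],"claw":0},{"turn":[0,0,0],"linear":[0,0,0],"claw":0},{"turn":[0,0,0],"linear":[0,0,0],"claw":0}]'
python3 - <<'E'
from h import *
w=vision.snapshot('wrist'); cv2.imwrite('pics/w2.png',w['frame'][:,:,::-1])
w=vision.snapshot('side'); cv2.imwrite('pics/s2.png',w['frame'][:,:,::-1])
E
```

```text
clock: 2.75
eef_pos: [0.526, -0.3271, 0.1622]
ee_rot: [[0.359, -0.934, 0.001], [-0.934, -0.359, -0.001], [0.001, -0.001, -1.0]]
contact_force: [-0.7, -0.2, 0.4]
gripper_width: 0.0283
clock: 3.25
eef_pos: [0.5262, -0.3272, 0.1622]
ee_rot: [[0.359, -0.933, 0.001], [-0.933, -0.359, -0.001], [0.001, -0.001, -1.0]]
contact_force: [-0.5, 0.4, 6.0]
gripper_width: 0.0224
```

View pics/s2.png

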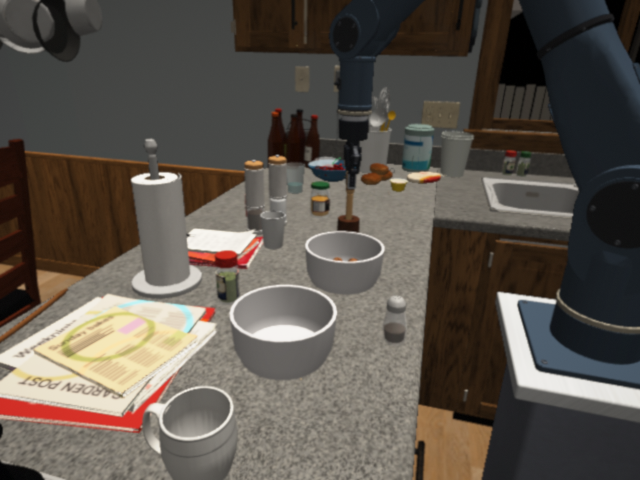

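View pics/w2.png

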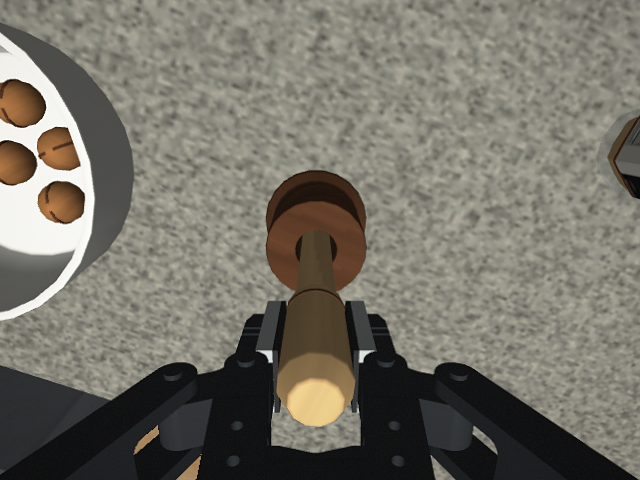

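```bash
python3 -m jog '[{"turn":[0,0,0],"linear":[0,0,0.4],"claw":0},{"turn":[0,0,0],"linear":[0,0,1.0],"claw":0},{"turn":[0,0,0],"linear":[0,0,1.7],"claw":0},{"turn":[0,0,0],"linear":[0,0,2.4],"claw":0},{"turn":[0,0,0],"linear":[0,0,3],"claw":0},{"turn":[0,0,0],"linear":[0,0,3.2],"claw":0},{"turn":[0,0,0],"linear":[-0.3,0.7,3.2],"claw":0},{"turn":[0,0,0],"linear":[-0.6,1.5,3.2],"claw":0},{"turn":[0,0,0],"linear":[-0.9,2.4,3.2],"claw":0},{"turn":[0,0,0],"linear":[-1.2,3.2,3.2],"claw":0}]'
python3 -m jog '[{"turn":[0,0,0],"linear":[-0.3,0.8,0],"claw":0},{"turn":[0,0,0],"linear":[-0.5,1.5,0],"claw":0},{"turn":[0,0,0],"linear":[-0.65,1.9,0],"claw":0},{"turn":[0,0,0],"linear":[-0.7,2.1,0],"claw":0},{"turn":[0,0,0],"linear":[-0.7,2.1,0],"claw":0},{"turn":[0,0,0],"linear":[-0.7,2.1,0],"claw":0},{"turn":[0,0,0],"linear":[-0.7,2.1,0],"claw":0}]'
python3 - <<'E'
from h import *
print(manip.observe()['eef_pos'])
for n in ('wrist','side','top'):
    w=vision.snapshot(n); f=w['frame'][:,:,::-1]
    if n=='side': f=cv2.resize(f[120:320,260:420],None,fx=3,fy=3,interpolation=cv2.INTER_CUBIC)
    if n=='top': f=cv2.resize(f[180:320,280:440],None,fx=4,fy=4,interpolation=cv2.INTER_CUBIC)
    cv2.imwrite('pics/%s3.png'%n,f)
E
```

```text
clock: 4.35
eef_pos: [0.4767, -0.1971, 0.2883]
ee_rot: [[0.359, -0.933, -0.001], [-0.933, -0.359, 0.001], [-0.001, 0.001, -1.0]]
contact_force: [0.9, 0.2, -0.0]
gripper_width: 0.0222
clock: 5.05
eef_pos: [0.4499, -0.116, 0.289]
ee_rot: [[0.357, -0.934, -0.0], [-0.934, -0.357, -0.0], [0.0, 0.0, -1.0]]
contact_force: [-0.0, 0.0, -0.8]
gripper_width: 0.0226
[ 0.44987607 -0.11601012  0.289017  ]
```

View pics/side3.png

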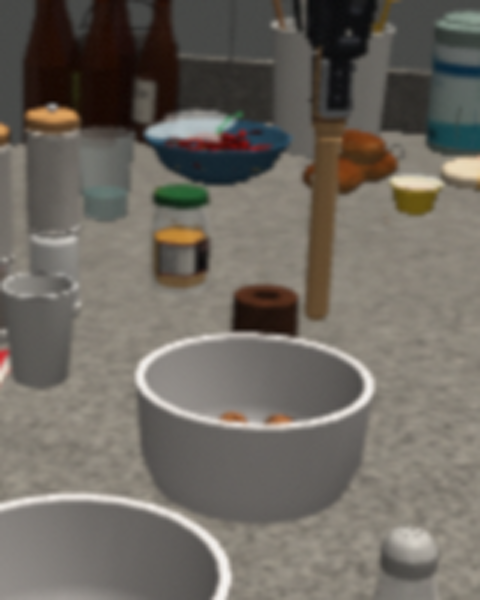

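View pics/wrist3.png

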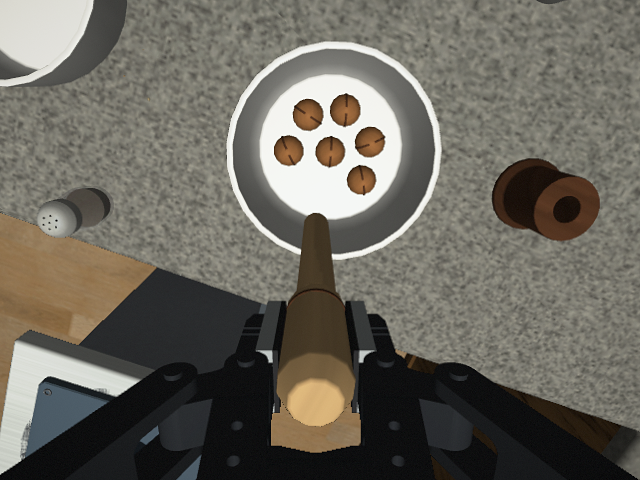

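View pics/top3.png

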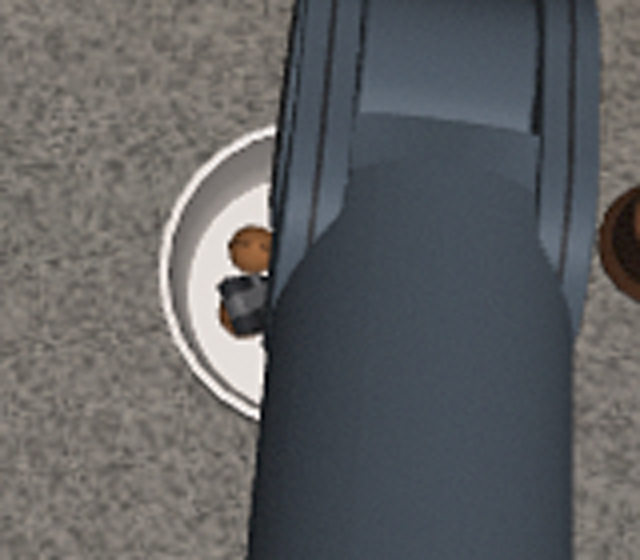

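```bash
python3 - <<'E'
from h import *
s=manip.observe();w=vision.snapshot('wrist'); e=vision.snapshot('side'); P=pose(s)
tcp=s['eef_pos']; g=tcp+[0,0,.019]
exp=np.r_[tcp[:2],tcp[2]-.152]
print('expected tip',exp,'wrist px',proj(w,exp,P),'side px',proj(e,exp))
(o1,r1),(o2,r2)=ray(w,316,219,P),ray(e,365.5,225)
t=np.linalg.lstsq(np.c_[r1,-r2],o2-o1,rcond=None)[0];p,q=o1+r1*t[0],o2+r2*t[1];print('tip',(p+q)/2,np.linalg.norm(p-q))
# rim center: points on outer rim
pts=[onz(w,u,v,.085,P) for u,v in [(228,150),(441,150),(334,42),(340,259),(262,70),(412,75)]]
A=np.array([[2*p[0],2*p[1],1] for p in pts]);b=[p[0]**2+p[1]**2 for p in pts];c=np.linalg.lstsq(A,b,rcond=None)[0];print('rim',c[:2],np.sqrt(c[2]+c[0]**2+c[1]**2))
for u,v in [(308,115),(345,110),(370,142),(361,180),(330,151),(289,151)]: print(onz(w,u,v,.0215,P))
E
```

```text
expected tip [ 0.44977249 -0.11558053  0.13710646] wrist px [316.48493744 223.92075893] side px [364.48595105 226.25482203]
tip [ 0.45061611 -0.11443489  0.13970111] 0.006272916421092386
rim [ 0.49452552 -0.11426136] 0.08858096059167507
[ 0.51846625 -0.08085072  0.0215    ]
[ 0.53530043 -0.11206943  0.0215    ]
[ 0.51651536 -0.14592538  0.0215    ]
[ 0.47929198 -0.15209815  0.0215    ]
[ 0.49462044 -0.1128021   0.0215    ]
[ 0.48030778 -0.07538772  0.0215    ]
```

Views agree: the tip is about 43 mm in front of the bowl's centre (0.4935, -0.115) and hangs about 0.152 m below the TCP. Now I'll lower it.

```bash
python3 -m jog '[{"turn":[0,0,0],"linear":[0,0,-0.5],"claw":0},{"turn":[0,0,0],"linear":[0,0,-1.2],"claw":0},{"turn":[0,0,0],"linear":[0,0,-1.9],"claw":0},{"turn":[0,0,0],"linear":[0,0,-2.5],"claw":0},{"turn":[0,0,0],"linear":[0,0,-2.8],"claw":0},{"turn":[0,0,0],"linear":[0,0,-2.95],"claw":0},{"turn":[0,0,0],"linear":[0,0,-3.05],"claw":0},{"turn":[0,0,0],"linear":[0,0,-3.05],"claw":0},{"turn":[0,0,0],"linear":[0,0,-3.05],"claw":0}]'
python3 - <<'E'
from h import *
for n in ('wrist','side'):
    w=vision.snapshot(n); f=w['frame'][:,:,::-1]
    if n=='side': f=cv2.resize(f[120:320,260:420],None,fx=3,fy=3,interpolation=cv2.INTER_CUBIC)
    cv2.imwrite('pics/%s4.png'%n,f)
E
```

```text
clock: 6.2
eef_pos: [0.4501, -0.115, 0.1679]
ee_rot: [[0.359, -0.934, 0.001], [-0.934, -0.359, -0.0], [0.001, -0.001, -1.0]]
contact_force: [-0.5, 0.8, 0.6]
gripper_width: 0.0223
```

View pics/wrist4.png

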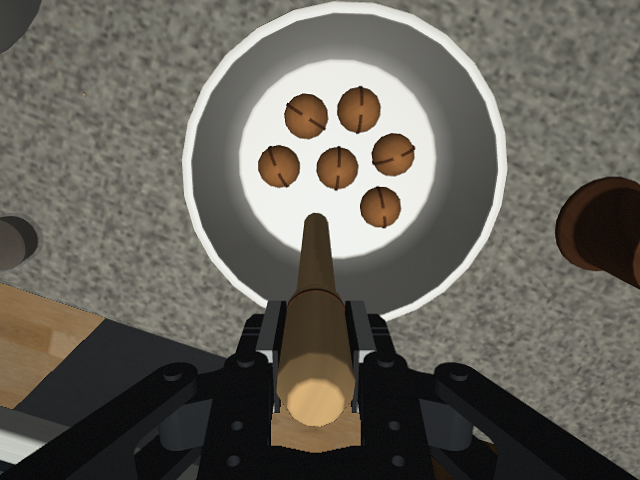

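View pics/side4.png

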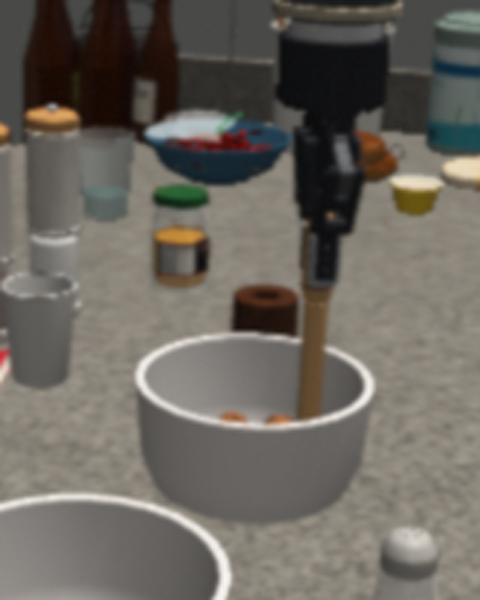

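The tip (316,215 in the wrist view) is inside the bowl at its front, clear of the nuts. I'll stir the first quarter, to the right.

```bash
python3 -m jog '[{"turn":[0,0,0],"linear":[0.01,-0.16,-0.04],"claw":0},{"turn":[0,0,0],"linear":[0.05,-0.31,-0.08],"claw":0},{"turn":[0,0,0],"linear":[0.11,-0.45,-0.08],"claw":0},{"turn":[0,0,0],"linear":[0.2,-0.59,-0.08],"claw":0},{"turn":[0,0,0],"linear":[0.31,-0.71,-0.08],"claw":0},{"turn":[0,0,0],"linear":[0.43,-0.81,-0.08],"claw":0},{"turn":[0,0,0],"linear":[0.57,-0.89,-0.08],"claw":0},{"turn":[0,0,0],"linear":[0.73,-0.95,-0.08],"claw":0},{"turn":[0,0,0],"linear":[0.89,-0.99,-0.08],"claw":0},{"turn":[0,0,0],"linear":[1.05,-1,-0.08],"claw":0}]'
python3 - <<'E'
from h import *
for n in ('wrist','side'):
    w=vision.snapshot(n); f=w['frame'][:,:,::-1]
    cv2.imwrite('pics/%s5.png'%n,f)
E
```

```text
clock: 7.3
eef_pos: [0.4923, -0.1549, 0.1641]
ee_rot: [[0.359, -0.933, 0.0], [-0.933, -0.359, 0.0], [-0.0, -0.0, -1.0]]
contact_force: [-0.2, 0.8, -0.6]
gripper_width: 0.0222
```

View pics/wrist5.png

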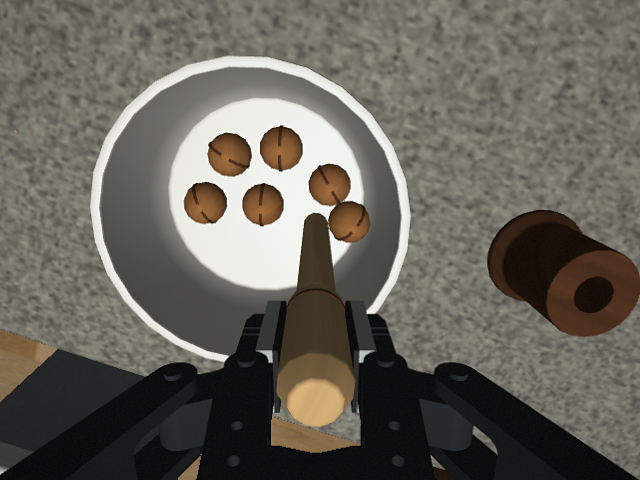

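The tip is at the bowl's right side; the right-hand nuts (330,185 and 349,221) have been pushed ahead and outward, with no noticeable force. Next quarter.

```bash
python3 -m jog '[{"turn":[0,0,0],"linear":[0.16,0.01,0],"claw":0},{"turn":[0,0,0],"linear":[0.31,0.05,0],"claw":0},{"turn":[0,0,0],"linear":[0.45,0.11,0],"claw":0},{"turn":[0,0,0],"linear":[0.59,0.19,0],"claw":0},{"turn":[0,0,0],"linear":[0.71,0.29,0],"claw":0},{"turn":[0,0,0],"linear":[0.81,0.41,0],"claw":0},{"turn":[0,0,0],"linear":[0.89,0.55,0],"claw":0},{"turn":[0,0,0],"linear":[0.95,0.69,0],"claw":0},{"turn":[0,0,0],"linear":[0.99,0.84,0],"claw":0},{"turn":[0,0,0],"linear":[1,1,0],"claw":0}]'
python3 - <<'E'
from h import *
for n in ('wrist','side'):
    w=vision.snapshot(n); f=w['frame'][:,:,::-1]
    cv2.imwrite('pics/%s6.png'%n,f)
E
```

```text
clock: 8.4
eef_pos: [0.5321, -0.1144, 0.1642]
ee_rot: [[0.359, -0.933, 0.001], [-0.933, -0.359, -0.0], [0.0, -0.001, -1.0]]
contact_force: [-0.3, 0.3, -0.6]
gripper_width: 0.0222
```

View pics/wrist6.png

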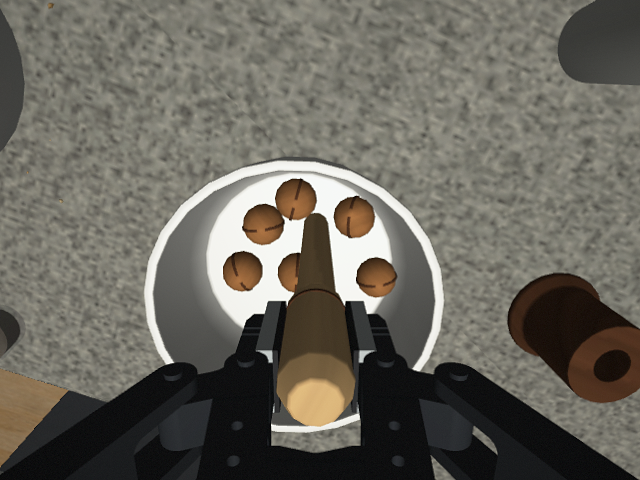

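View pics/side6.png

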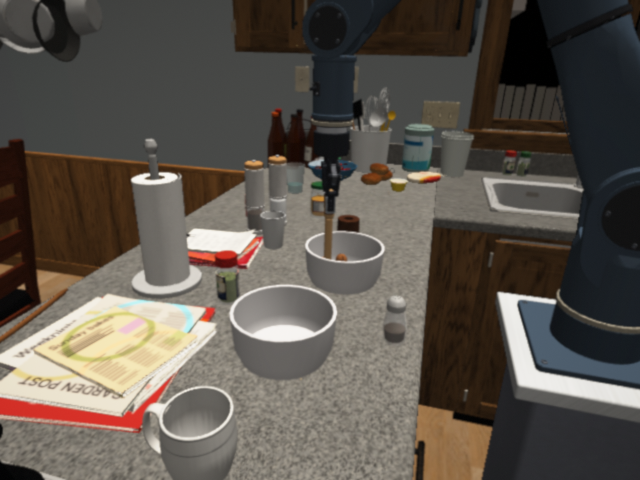

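The tip is at the far side (316,218), the nuts are all in, and the bowl hasn't moved in the side view. Third and fourth quarters.

```bash
python3 -m jog '[{"turn":[0,0,0],"linear":[-0.01,0.16,0],"claw":0},{"turn":[0,0,0],"linear":[-0.05,0.31,0],"claw":0},{"turn":[0,0,0],"linear":[-0.11,0.45,0],"claw":0},{"turn":[0,0,0],"linear":[-0.19,0.59,0],"claw":0},{"turn":[0,0,0],"linear":[-0.29,0.71,0],"claw":0},{"turn":[0,0,0],"linear":[-0.41,0.81,0],"claw":0},{"turn":[0,0,0],"linear":[-0.55,0.89,0],"claw":0},{"turn":[0,0,0],"linear":[-0.69,0.95,0],"claw":0},{"turn":[0,0,0],"linear":[-0.84,0.99,0],"claw":0},{"turn":[0,0,0],"linear":[-1,1,0],"claw":0}]'
python3 - <<'E'
from h import *
for n in ('wrist','side'):
    w=vision.snapshot(n); f=w['frame'][:,:,::-1]
    cv2.imwrite('pics/%s7.png'%n,f)
E
```

```text
clock: 9.5
eef_pos: [0.4912, -0.0755, 0.1642]
ee_rot: [[0.358, -0.934, 0.0], [-0.934, -0.358, -0.001], [0.001, 0.0, -1.0]]
contact_force: [-0.9, -3.5, 0.4]
gripper_width: 0.0222
```

View pics/wrist7.png

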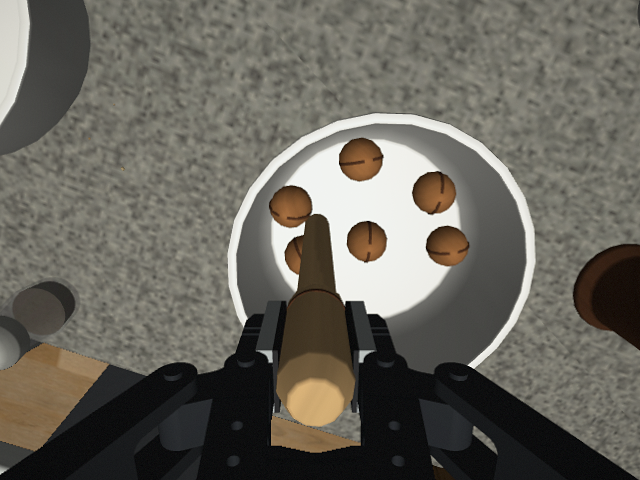

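```bash
python3 -m jog '[{"turn":[0,0,0],"linear":[-0.16,-0.03,0],"claw":0},{"turn":[0,0,0],"linear":[-0.31,-0.07,0],"claw":0},{"turn":[0,0,0],"linear":[-0.45,-0.13,0],"claw":0},{"turn":[0,0,0],"linear":[-0.59,-0.2,0],"claw":0},{"turn":[0,0,0],"linear":[-0.71,-0.3,0],"claw":0},{"turn":[0,0,0],"linear":[-0.81,-0.42,0],"claw":0},{"turn":[0,0,0],"linear":[-0.89,-0.56,0],"claw":0},{"turn":[0,0,0],"linear":[-0.95,-0.7,0],"claw":0},{"turn":[0,0,0],"linear":[-0.98,-0.85,0],"claw":0},{"turn":[0,0,0],"linear":[-1,-1,0],"claw":0}]'
python3 - <<'E'
from h import *
for n in ('wrist','side'):
    w=vision.snapshot(n); f=w['frame'][:,:,::-1]
    cv2.imwrite('pics/%s8.png'%n,f)
E
```

```text
clock: 10.6
eef_pos: [0.4502, -0.1151, 0.1636]
ee_rot: [[0.358, -0.934, -0.003], [-0.934, -0.358, 0.001], [-0.002, 0.002, -1.0]]
contact_force: [0.5, -0.6, -0.7]
gripper_width: 0.0222
```

View pics/wrist8.png

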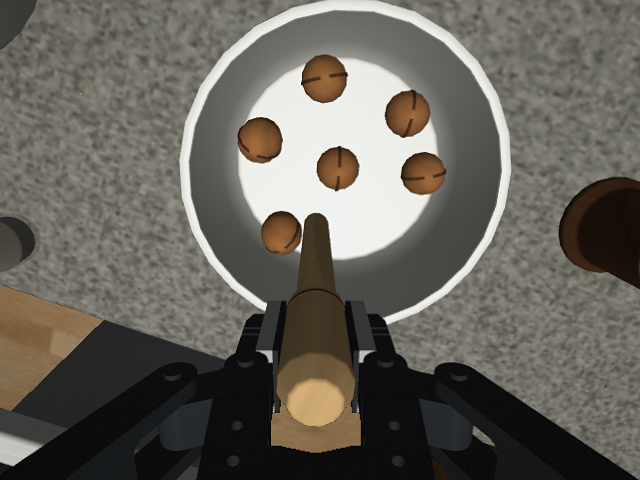

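View pics/side8.png

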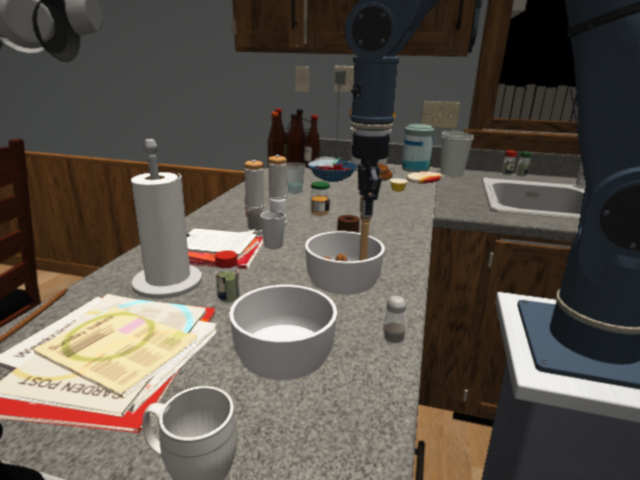

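The circle is complete: the tip is back at the front (316,217), five nuts clearly moved, the middle one did not, and the bowl stands where it was. If I let go of it upright here, the stick could topple out over the front rim. So I'll lean it toward the far rim first, pivoting about its tip.

```bash
python3 -c "
from rig import manip;print(manip.observe()['joint_pos'])"
python3 -m jog '[{"turn":[0,0,0],"linear":[0,0,0],"claw":0},{"turn":[-0.18,0.47,0],"linear":[0.18,0.07,0],"claw":0},{"turn":[-0.36,0.93,0],"linear":[0.37,0.14,-0.02],"claw":0},{"turn":[-0.54,1.4,0],"linear":[0.55,0.21,-0.04],"claw":0},{"turn":[-0.72,1.87,0],"linear":[0.73,0.28,-0.08],"claw":0},{"turn":[-0.9,2.33,0],"linear":[0.91,0.35,-0.13],"claw":0},{"turn":[-1.07,2.8,0],"linear":[1.08,0.41,-0.18],"claw":0},{"turn":[-1.07,2.8,0],"linear":[1.08,0.41,-0.18],"claw":0}]'
python3 - <<'E'
from h import *
s=manip.observe();print(s['joint_pos'],s['eef_pos']-.152*s['ee_rot'][:,2]*-1)
for n in ('wrist','side'):
    w=vision.snapshot(n); f=w['frame'][:,:,::-1]
    cv2.imwrite('pics/%s9.png'%n,f)
E
```

```text
[ 0.22781603  0.35499474 -0.10415535  2.05891987  0.05405058  0.73294132
 -1.11537647]
clock: 11.5
eef_pos: [0.4961, -0.0964, 0.1555]
ee_rot: [[0.361, -0.886, -0.29], [-0.932, -0.344, -0.11], [-0.002, 0.31, -0.951]]
contact_force: [-0.8, 0.7, -0.4]
gripper_width: 0.0222
[ 0.04663773  0.56259199 -0.04738217  1.74912659  0.15092547  1.1313392
 -1.28296016] [ 0.45197498 -0.11319663  0.01103788]
```

View pics/side9.png

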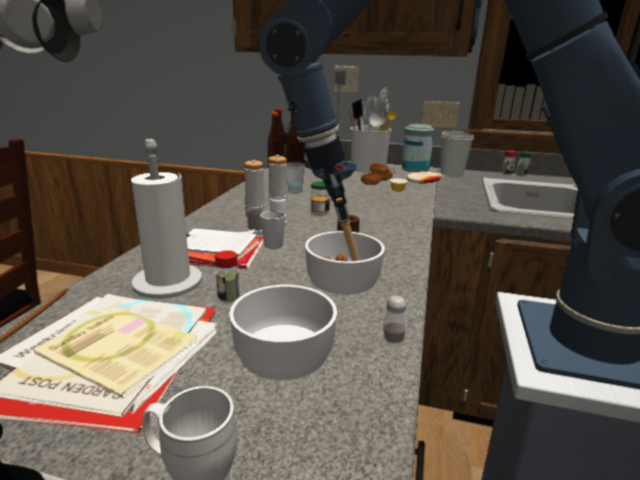

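```bash
python3 -m jog '[{"turn":[-0.18,0.47,0],"linear":[0.17,0.07,-0.06],"claw":0},{"turn":[-0.36,0.93,0],"linear":[0.34,0.13,-0.13],"claw":0},{"turn":[-0.54,1.4,0],"linear":[0.51,0.2,-0.21],"claw":0},{"turn":[-0.72,1.87,0],"linear":[0.67,0.26,-0.29],"claw":0},{"turn":[-0.9,2.33,0],"linear":[0.83,0.32,-0.39],"claw":0},{"turn":[-1.07,2.8,0],"linear":[0.98,0.38,-0.49],"claw":0},{"turn":[-1.07,2.8,0],"linear":[0.98,0.38,-0.49],"claw":0},{"turn":[-1.07,2.8,0],"linear":[0.98,0.38,-0.49],"claw":0}]'
python3 - <<'E'
from h import *
s=manip.observe();print(s['joint_pos'],s['eef_pos']-.152*s['ee_rot'][:,2]*-1)
for n in ('wrist','side'):
    w=vision.snapshot(n); f=w['frame'][:,:,::-1]
    if n=='side': f=cv2.resize(f[120:320,260:420],None,fx=3,fy=3,interpolation=cv2.INTER_CUBIC)
    cv2.imwrite('pics/%s10.png'%n,f)
E
```

```text
clock: 12.4
eef_pos: [0.5335, -0.0838, 0.1373]
ee_rot: [[0.358, -0.756, -0.548], [-0.934, -0.29, -0.209], [-0.001, 0.587, -0.81]]
contact_force: [0.1, -0.3, -0.5]
gripper_width: 0.0223
[-0.04936141  0.80595446 -0.00652553  1.43655064  0.18451986  1.50464269
 -1.32969613] [ 0.45015325 -0.11553328  0.01421245]
```

View pics/side10.png

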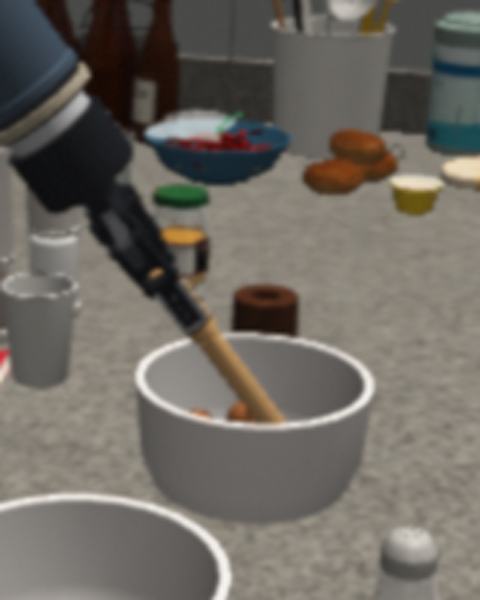

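View pics/wrist10.png

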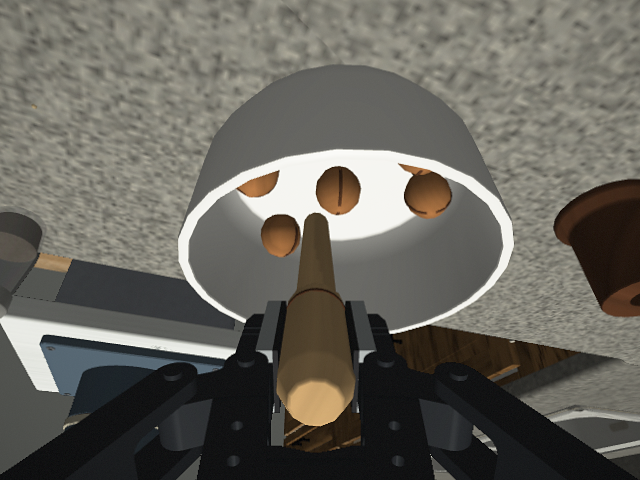

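```bash
python3 -m jog '[{"turn":[0,0,0],"linear":[0,0,0],"claw":1},{"turn":[0,0,0],"linear":[0,0,0],"claw":1},{"turn":[0,0,0],"linear":[0,0,0],"claw":1},{"turn":[0,0,0],"linear":[0,0,0],"claw":1},{"turn":[0,0,0],"linear":[0,0,0],"claw":1},{"turn":[0,0,0],"linear":[0,0,0],"claw":1}]'
python3 - <<'E'
from h import *
for n in ('wrist','side'):
    w=vision.snapshot(n); f=w['frame'][:,:,::-1]
    if n=='side': f=cv2.resize(f[120:320,260:420],None,fx=3,fy=3,interpolation=cv2.INTER_CUBIC)
    cv2.imwrite('pics/%s11.png'%n,f)
E
```

```text
clock: 13.1
eef_pos: [0.5341, -0.0833, 0.1372]
ee_rot: [[0.358, -0.755, -0.549], [-0.934, -0.291, -0.21], [-0.001, 0.587, -0.809]]
contact_force: [1.0, -0.4, -0.6]
gripper_width: 0.0854
```

View pics/side11.png

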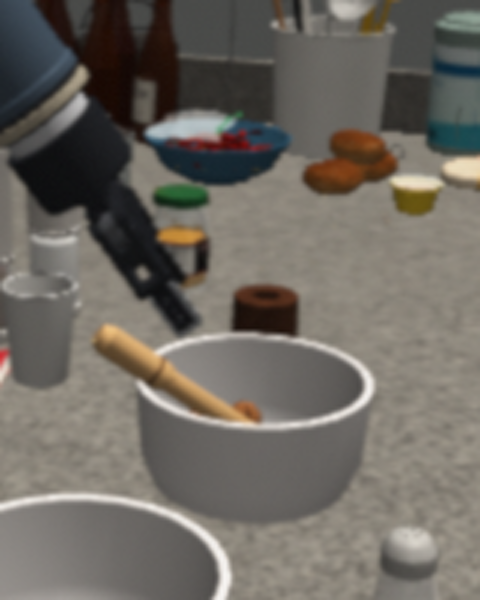

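View pics/wrist11.png

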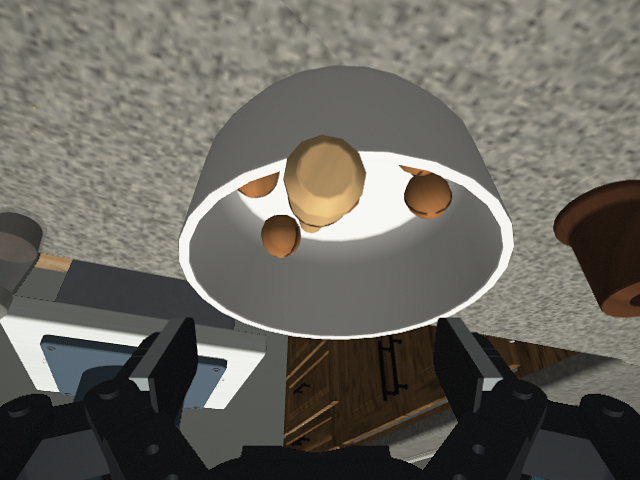

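The stick is released and rests on the far rim with its lower end in the bowl; the jaws are clear of it. Backing away along the fingers and off to the side, so the top camera can see.

```bash
python3 -m jog '[{"turn":[0,0,0],"linear":[0.3,0.1,0.5],"claw":1},{"turn":[0,0,0],"linear":[0.6,0.2,1],"claw":1},{"turn":[0,0,0],"linear":[0.9,0.3,1.6],"claw":1},{"turn":[0,0,0],"linear":[1,0.4,2.4],"claw":1},{"turn":[0,0,0],"linear":[1,0.4,3.2],"claw":1},{"turn":[0,0,0],"linear":[1,-0.4,3.6],"claw":1},{"turn":[0,0,0],"linear":[1,-1.4,3.8],"claw":1},{"turn":[0,0,0],"linear":[1,-2.4,3.8],"claw":1},{"turn":[0,0,0],"linear":[1,-3.4,3.8],"claw":1},{"turn":[0,0,0],"linear":[1,-4.4,3.8],"claw":1}]'
python3 -m jog '[{"turn":[0,0,0],"linear":[-0.3,-1,0],"claw":1},{"turn":[0,0,0],"linear":[-0.8,-2,0],"claw":1},{"turn":[0,0,0],"linear":[-1.3,-3,0],"claw":1},{"turn":[0,0,0],"linear":[-1.6,-3.6,0],"claw":1},{"turn":[0,0,0],"linear":[-1.6,-3.6,0],"claw":1},{"turn":[0,0,0],"linear":[-1.6,-3.6,0],"claw":1},{"turn":[0,0,0],"linear":[-1.6,-3.6,0],"claw":1}]'
python3 - <<'E'
from h import *
for n in ('top','side'):
    w=vision.snapshot(n); f=w['frame'][:,:,::-1]
    if n=='side': f=cv2.resize(f[120:320,260:420],None,fx=3,fy=3,interpolation=cv2.INTER_CUBIC)
    else:
        cv2.imwrite('pics/topfull12.png',f)
        f=cv2.resize(f[180:300,310:490],None,fx=4,fy=4,interpolation=cv2.INTER_CUBIC)
    cv2.imwrite('pics/%s12.png'%n,f)
E
```

```text
clock: 14.2
eef_pos: [0.5739, -0.2608, 0.2894]
ee_rot: [[0.359, -0.755, -0.549], [-0.934, -0.291, -0.21], [-0.001, 0.587, -0.809]]
contact_force: [1.2, -0.3, -0.5]
gripper_width: 0.0856
clock: 14.9
eef_pos: [0.511, -0.402, 0.2889]
ee_rot: [[0.36, -0.755, -0.548], [-0.933, -0.293, -0.21], [-0.002, 0.587, -0.81]]
contact_force: [0.4, 0.5, 0.5]
gripper_width: 0.0854
```

View pics/top12.png

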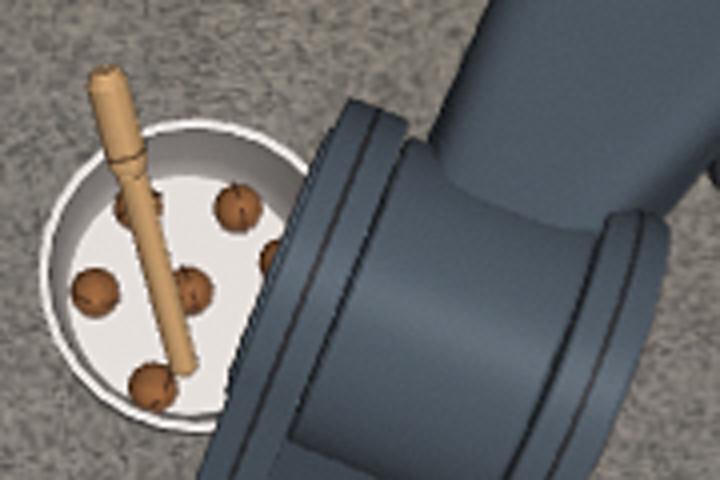

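View pics/side12.png

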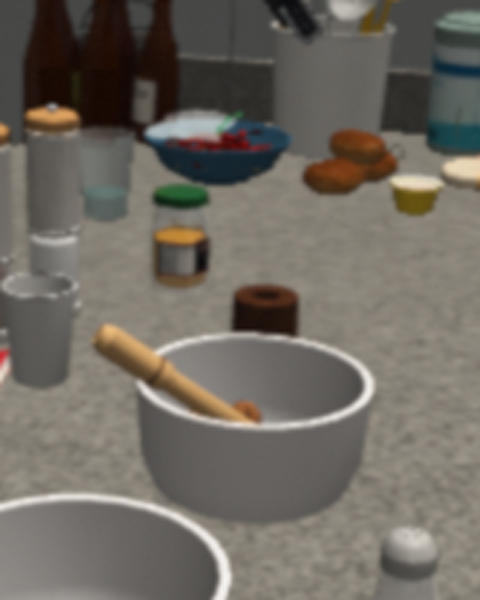

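From the top, all six nuts are in the bowl and the stick lies on the rim with its tip at about (183,370 in the zoomed crop). Every ring nut's nearest old ring position is at least 15 mm away, so all five moved more than 12 mm. The arm is clear, so I'm handing in.

```bash
python3 -c "
from rig import manip;print(manip.hand_in(), manip.observe()['clock'])"
```

```text
the job is handed in; nothing more can be done
the job is handed in; nothing more can be done
```

I lifted the stick from its stand and lowered its lower end to roughly 10 mm above the inner floor at the bowl's front. I then stirred one full counter-clockwise turn at about 40 mm radius, leaned the stick toward the far rim, let go and backed off. I handed in shortly after 14.9 s; no verdict is reported.

**What the last pictures show:**
- **Walnuts:** all six are in the bowl. The five outer ones moved about 15 mm or more. The middle one barely moved, but each group that needs a moved nut (1–2 and 3–5) also contains outer ones.
- **Stick:** it rests on the far rim with its lower end in the bowl.
- **Bowl:** upright and, by eye, where it started; I did not re-measure it at the end.
- **Gripper:** open and clear of everything.

**Forces and disagreements:**
- **Forces:** readings after each move stayed under about 6 N, with 3.5 N while a nut was pinched against the left wall.
- **Camera disagreement:** camera estimates of the bowl's centre differed by about 2 mm, and the two rays used to locate the stick's tip missed each other by 6 mm. Both were within the allowed margins.

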